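Lay the glove box down and push it home against the bin rack

TASK

The glove box stands on its end in front of the rack of red bins. Push it over, without grasping or lifting it, so that it lies flat with its oval opening facing up, then push it along the counter until its far end sits squarely flush against the front of the rack. Leave everything else standing where it is.

Things in the scene. Friction and masses are not known exactly. Their poses are not given: they have to be found in the camera images.
- glovebox: Glove box: closed rigid carton, white with thin blue bands, 60 mm thick (own x), 110 wide (y), 170 long (z), 0.2 to 0.42 kg, centre of mass in its middle. Loose, stands on end. Origin: centre of that end, the underside at the start. z runs up its length; -x is the broad face with the opening, at first facing away from the rack (towards the robot) within 0.12 rad of the rack's -x.
- glovebox_middle (a point): Centre of the glove box, 85 mm above its underside as it stands; axes as the box. Pushed high on the face with the opening, the box tips over its far bottom edge and falls on its back towards the rack; it then lies 60 mm high, own x down, own z towards the rack.
- glovebox_topend (a point): Centre of the glove box's other end, uppermost at the start (170 mm above its underside). Once the box lies, this is the end that faces the rack, still about 30 to 75 mm short of it.
- glovebox_opening (a point): Centre of the oval opening (40 x 100 mm, dark, painted flat: nothing can hook in it) on the middle of the broad face.
- rack: Rack of red bins, fixed: grey plinth 460 mm wide (own y), 150 deep, 70 high, flat upright front, with four red open bins on it, up to 150 mm high. Origin: at counter height, middle of the front face; x points level into the rack, its front is the plane x = 0; z up. Glove box and square carton stand about 250 mm before the front, 115 mm left and right of its middle, either way round.
- carton: Bystander: plain square carton, white, 70 x 70 x 150 mm high, no opening, standing beside the glove box, about 230 mm from it centre to centre, not to be moved. Origin at the centre of its underside.
- vial: Bystander: small glass vial, 24 mm diameter, 50 mm high, standing near the middle of the rack's front, between the ways in of the two cartons. Origin at the centre of its underside.
- pilljar: Bystander: amber pill jar, 52 mm diameter, 75 mm high, to the left of the rack's front (robot's left). Origin at the centre of its underside.
- medcup: Bystander: small white medicine cup, 42 mm diameter, 35 mm high, to the right of the rack's front. Origin at the centre of its underside.
- gelpump: Bystander: white hand-gel pump bottle, 66 mm diameter, 188 mm high, on the left of the counter. Origin at the centre of its underside.
- taperoll: Bystander: roll of tape lying flat, 80 mm diameter, 25 mm high, on the right of the counter. Origin at the centre of its underside.
- steeltray: Bystander: empty steel tray, 150 x 220 mm, 30 mm high, on the right of the counter. Origin at the centre of its underside.
Things that resemble listed ones, but are neither listed nor needed, are in the scene too. Leave any green or yellow look-alike of the glovebox alone.

How it is judged:
By the outcome, as a careful person would: the job done as asked, in the order asked, and still so for the second after the job is handed in, with the robot touching nothing.
It also fails if it takes over 48 s, if anything falls off the work surface, if the arm or the gripper's body presses on something with over 40 N, if the wrist force passes 120 N, or if a joint passes its speed limit or range.

ROBOT

A 6-joint arm with a two-finger parallel gripper is mounted at the origin on the work surface. World frame = base frame: x ahead of the robot, y to its left, z up, the work surface at z = 0. Lengths are in mm, angles in rad, forces in N, time in s.
With the tool pointing down it reaches from about 350 to 975 mm from the base axis. Payload 7.1 kg.
Tool frame: the origin (TCP) lies at the very end of the fingers, on their centre line; the grasp point (between the pads) lies 19 mm behind it (ctrl.grasp_offset is the distance from the TCP to the grasp point, in mm); z points along the fingers, y is the line along which they close (so a half turn about z gives the same grasp; the last joint's range is limited). The gripper opens to 88 mm and grips with 3 to 60 N. Pads are 20 mm wide; open, the fingers measure 115 mm over their backs; the gripper's body (75 mm by 178 mm) begins 61 mm behind the grasp point.
Start: joints at [-1.219, 0.423, 1.63, -0, 1.089, -0.019], TCP at [226.492, -582.5, 222.675] pointing down, gripper open.
Joint ranges: [-3, 3], [-0.9, 2.11], [0.09, 2.58], [-1.31, 4.45], [0.11, 2.69], [-2.54, 2.54]. Speed limits (rad/s): [2.39, 2.39, 3.01, 3.14, 3.14, 3.14].

INTERFACE

Orientations are given as a rotation vector (axis times angle).
In Python, from workcell import ctrl, viewer, ticket, models gives the robot as it stands.
- The arm moves only by the tool play_rows, never from a script. Its arguments are lists of equal length, an entry for each row: "dp": the shift along the world's x, y, z in mm, a list of three; "yaw": the turn about the world's z in degrees. In form: {"dp": [[tx, ty, tz], ...], "yaw": [yaw, ...]}. A call has 1 to 8 rows; each row shifts and turns the commanded pose from where the row before left it; what a row does not reach is not made up. A row lasts 1/12 s, in which the tool goes at most 41.7 mm and 7.16 degrees, less where a joint would pass 70% of its speed; a pose out of reach is approached as far as the arm can. A call is refused whole if a number of a shift passes 41.7 or a number of a turn 7.16, either way. A call with a gripper value outside its range is refused whole. "gripper" is the closure, from 0 (fully open) to 1 (shut), set as the call begins (left out, the last holds). The fingers move at their own pace and stop on an object; the grip force is fixed at half the most. Time passes only in rows, so rows that do not move let the fingers close. It gives the time, the measured TCP pose, the force, the opening and the grip force at its end, in the units of the state.
- ctrl.get_obs(): the state, without advancing time (a new reading comes with each control period).
- viewer.get_image(name): name is "scene" or "top" or "wrist"; returns a dict with "pixels" (420x560x3 uint8, red, green, blue), "range_z" (420x560 float32, mm along the optical axis (not along the pixel's ray), 0 where there is no reading), "fx", "fy", "cx", "cy" (pixels), "T" (4x4, takes a point from camera to world coordinates); the wrist camera has in their place "hand_eye" (4x4, takes a point from camera to tool coordinates, whose origin is the TCP and whose axes are the flange's). Camera axes: x right, y up, looking along -z (the intrinsics and any distortion apply to the point x, -y, -z); pixel columns grow to the right and rows downward; lengths in mm; the calibration is good to about 2 mm. A picture is of the moment at which its call begins: read the wrist's pose just before it.
- ticket.close_job(): hands the job in; it is judged then, once.
Trained networks look in a picture, given as the dict that the camera call returned (one of the last four; its "shot" number tells which), for a name from the list of things; names that differ only in an ending like _2 or _b are one class to them, and where a whole thing is asked for, a point or a joint stands for the part that bears it (a point fixed in the world has none). Each returns a list of dicts, best first, with "conf" (0 to 1); they miss things now and then, are a little off and sometimes report something else, mostly with a low value. They report only what shows in the picture. A call takes as long as a camera call. They do not tell look-alikes from the thing itself.
- models.look_for(picture, name): "bbox" ([centre column, centre row, width, height] in pixels, round what is visible of it).
- models.landmark_of(picture, name): "location" ([column, row] in pixels: a listed point, or the origin of a listed thing).
The state is a dict: "t": time; "qpos": joint angles; "qvel": joint speeds; "joint_torque": joint torques, N m; "ee_pos": TCP position; "orientation": TCP orientation; "ft_force": force on the tool from outside, world axes, zero at the start; "moment": the same for the moment, N m; "width": finger opening in mm; "grasp_force": force on a finger pad.
Only numpy, scipy, OpenCV 4.12 (cv2) and the standard library are available. Lean on these libraries where they do the work, as an engineer would, in place of code of your own. Each camera call takes 0.05 s, during which the arm holds its last target. There are 200 camera calls.

## Working session

There is one attempt and no reset: what is moved stays moved. The work goes in short steps, Python scripts to look and compute and a tool call to move; the robot and the scene stay as the last step left them, time stands still between calls to the robot, and variables do not carry over. Pictures are saved under pics/ and viewed, at most 10 in all, crops included, and the job is handed in when it is done.

Besides the shell and the picture viewer there is one more tool, called after "Emit:" as name(argument=value, ...) on one line, values as JSON. play_rows: Moves the arm, as the interface text tells. Its arguments: {"type":"object","properties":{"dp":{"type":"array"},"yaw":{"type":"array"},"gripper":{"type":"number"}},"required":["dp","yaw"]}

```bash
mkdir -p pics; cat > h.py <<'E'
import numpy as np, cv2
from workcell import ctrl, viewer, ticket, models
def world(p,u,v,z=None):
    """pixel -> world; by depth, or on plane z"""
    T=np.array(p["T"]); d=np.array([(u-p["cx"])/p["fx"],-(v-p["cy"])/p["fy"],-1.])
    if z is None:
        r=p["range_z"][int(round(v)),int(round(u))]; return (T@np.r_[d*r,1])[:3]
    w=T[:3,:3]@d; return T[:3,3]+w*(z-T[2,3])/w[2]
def cloud(p):
    v,u=np.mgrid[:p["range_z"].shape[0],:p["range_z"].shape[1]]; r=p["range_z"]
    c=np.stack([(u-p["cx"])/p["fx"]*r,-(v-p["cy"])/p["fy"]*r,-r],-1); T=np.array(p["T"])
    w=c@T[:3,:3].T+T[:3,3]; w[r<=0]=np.nan; return w
def save(p,n): cv2.imwrite(f"pics/{n}.png",p["pixels"][...,::-1])
E
python3 - <<'E'
from h import *
print(ctrl.get_obs())
ims=[]
for c in ["top","scene"]:
    p=viewer.get_image(c); save(p,c+"0"); print(c,{k:p[k] for k in p if k not in("pixels","range_z")})
    for n in "glovebox glovebox_opening rack carton vial pilljar medcup gelpump taperoll steeltray".split():
        L=models.landmark_of(p,n)[:3]; B=models.look_for(p,n)[:3]
        print(n,[(np.round(l["location"]),round(l["conf"],2)) for l in L],[(np.round(l["bbox"]),round(l["conf"],2)) for l in B])
E
```

```text
{'t': 0.0, 'qpos': array([-1.21900002e+00,  4.23842107e-01,  1.63066126e+00, -9.73315281e-07,
        1.08864075e+00, -1.89687624e-02]), 'qvel': array([ 1.20760701e-05,  5.12821836e-04, -1.85867778e-03, -1.52965967e-03,
       -5.49683746e-04,  1.89647121e-03]), 'joint_torque': array([ 1.17701718e-03, -5.44619465e+01, -2.73670989e+01,  6.45012874e-02,
        2.27942172e-02, -1.11659938e-04]), 'ee_pos': array([ 226.30603106, -581.99411336,  221.91221505]), 'orientation': array([-3.08626018e+00, -5.78784998e-01,  4.04826013e-04]), 'ft_force': array([ 1.02822905,  0.00130711, -0.53595809]), 'moment': array([-0.02757648,  0.00434548,  0.03703478]), 'grasp_force': 0.0, 'width': 88.04552983548734}
top {'fx': 436.9001722339464, 'fy': 436.9001722339464, 'cx': 278.80746801890865, 'cy': 214.57076360228322, 'T': array([[-2.26577365e-02,  9.85235020e-01, -1.69701452e-01,
         3.36865805e+02],
       [-9.99718744e-01, -2.35176141e-02, -3.05838950e-03,
        -3.06235731e+01],
       [-7.00420571e-03,  1.69584427e-01,  9.85490773e-01,
         1.42561077e+03],
       [ 0.00000000e+00,  0.000
[... 2276 characters left out ...]
ray([242., 228.,  39.,  62.]), 0.8)]
vial [(array([314., 260.]), 0.39), (array([305., 221.]), 0.34), (array([297., 190.]), 0.27)] [(array([363., 211.,  21.,  28.]), 0.35)]
pilljar [(array([363., 218.]), 0.89)] [(array([364., 210.,  16.,  32.]), 0.92)]
medcup [(array([221., 291.]), 0.64)] [(array([223., 283.,  18.,  17.]), 0.57)]
gelpump [(array([395., 203.]), 0.72), (array([306., 219.]), 0.5)] [(array([399., 178.,  26.,  50.]), 0.91)]
taperoll [(array([149., 254.]), 0.86), (array([223., 289.]), 0.59), (array([239., 252.]), 0.42)] [(array([148., 252.,  31.,  25.]), 0.66)]
steeltray [(array([107., 337.]), 0.71)] [(array([108., 321., 115.,  57.]), 0.91), (array([241., 227.,  39.,  62.]), 0.61)]
```

View pics/top0.png

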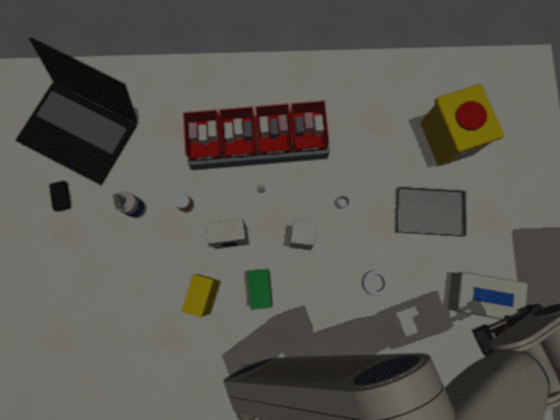

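View pics/scene0.png

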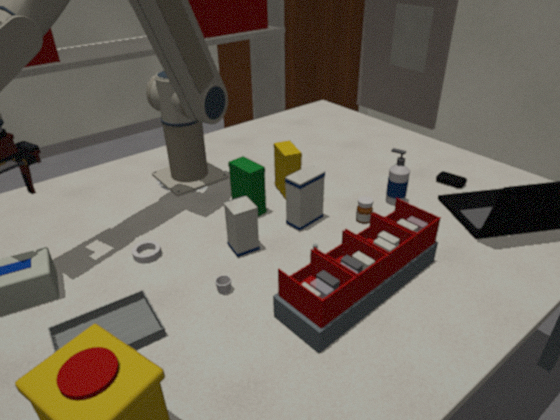

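The top image shows the candidates: white box with blue bands (225,234), yellow (200,295), green (260,289), plain square carton (303,235), and a large white and blue box on its side (490,296). The glove box is the white one at (225,234), with its dark opening just visible on its robot side. I'll crop that closely and measure it.

```bash
python3 - <<'E'
from h import *
p=viewer.get_image("top"); w=cloud(p); s=viewer.get_image("scene"); ws=cloud(s)
np.savez("c0.npz",w=w,ws=ws,rgb=p["pixels"],srgb=s["pixels"])
crop=cv2.resize(p["pixels"][90:320,170:360],None,fx=3,fy=2.6*3/2.6,interpolation=cv2.INTER_CUBIC)[:600]
crop=np.clip(crop.astype(float)*1.8,0,255).astype(np.uint8)
cv2.imwrite("pics/crop0.png",crop[...,::-1])
def rect(a):
    r=cv2.minAreaRect(a[:,:2].astype(np.float32)); return np.round(r[0],1),np.round(r[1],1),round(r[2],2)
def box(u0,u1,v0,v1,zl,zh):
    a=w[v0:v1,u0:u1].reshape(-1,3); a=a[(a[:,2]>zl)&(a[:,2]<zh)]; return a
for n,b in dict(glove=(195,255,205,260,160,180),carton=(280,330,205,260,140,160),green=(235,285,260,320,60,250),yellow=(175,225,260,320,60,250),rackpl=(175,340,150,175,60,80),rack=(175,340,95,170,25,300),vial=(252,270,180,196,8,80),pill=(172,196,192,213,20,100),cup=(333,352,193,210,10,60),gel=(108,145,188,218,20,220),tape=(360,390,268,298,10,50),tray=(390,470,183,240,5,60)).items():
    a=box(*b); print(n,len(a),rect(a) if len(a)>3 else '', np.round(np.percentile(a[:,2],[5,50,95])) if len(a) else '')
    if len(a): print('   x',np.round([a[:,0].min(),a[:,0].max()]),'y',np.round([a[:,1].min(),a[:,1].max()]))
# table z, rack front face by columns
print('table',np.nanmedian(w[250:280,300:350,2]))
# rack front face points
a=box(180,335,150,180,15,62); 
print(len(a)); 
if len(a)>10:
    # ridge near constant x
    k=np.polyfit(a[:,1],a[:,0],1); r=a[:,0]-np.polyval(k,a[:,1]); m=abs(r)<6
    k=np.polyfit(a[m,1],a[m,0],1); print('rackface',k,m.sum(),r.std(),(a[m,0]-np.polyval(k,a[m,1])).std(), a[m,1].min(),a[m,1].max())
a=box(195,255,225,260,20,150); print('gface',len(a)); k=np.polyfit(a[:,1],a[:,0],1); r=a[:,0]-np.polyval(k,a[:,1]);m=abs(r)<6;k=np.polyfit(a[m,1],a[m,0],1);print(k,m.sum(),r.std(),a[m,1].min(),a[m,1].max())
E
```

```text
glove 801 (array([509.6, 132.2]), array([ 61.7, 110.7]), 6.13) [164. 170. 174.]
   x [475. 546.] y [ 75. 190.]
carton 564 (array([502.9, -96.9]), array([69.9, 71.1]), 81.26) [145. 150. 154.]
   x [464. 543.] y [-136.  -58.]
green 874 (array([342.2,  35.4]), array([111.3,  61.6]), 4.11) [163. 170. 174.]
   x [285. 397.] y [ 1. 69.]
yellow 1055 (array([327.7, 211.8]), array([ 61.9, 111.4]), 72.28) [ 89. 169. 173.]
   x [266. 390.] y [167. 255.]
rackpl 926 (array([776.7,  36.8]), array([ 48.5, 459.4]), 3.51) [64. 71. 77.]
   x [740. 789.] y [-193.  266.]
rack 8100 (array([828.9,  40.3]), array([152.9, 459.3]), 3.8) [ 58.  97. 149.]
   x [740. 915.] y [-193.  266.]
vial 53 (array([671.5,  30.2]), array([20.2, 28.3]), 89.15) [11. 31. 51.]
   x [657. 685.] y [20. 40.]
pill 259 (array([621. , 279.9]), array([48.5, 49.6]), 7.09) [30. 72. 78.]
   x [597. 646.] y [255. 305.]
cup 78 (array([ 616.8, -235.9]), array([40.5, 39.1]), 80.35) [12. 29. 39.]
   x [598. 637.] y [-256. -216.]
gel 601 (array([613.1, 444.2]), array([63.2, 66.2]), 62.7) [ 37. 123. 188.]
   x [580. 647.] y [412. 479.]
tape 313 (array([ 352.9, -326.9]), array([78.7, 78. ]), 40.63) [16. 24. 29.]
   x [307. 392.] y [-368. -288.]
tray 1554 (array([ 583.8, -524.8]), array([265. , 184.4]), 88.48) [ 5.  8. 31.]
   x [489. 679.] y [-659. -392.]
table -0.17136154515060298
574
rackface [-6.36236265e-02  7.57567550e+02] 572 1.4099266017652068 0.9249974575595553 -192.82560123881612 262.72570476172115
gface 219
[-2.15660223e-01  5.10054806e+02] 97 11.659350056803014 75.80215968043316 176.36162877696563
```

View pics/crop0.png

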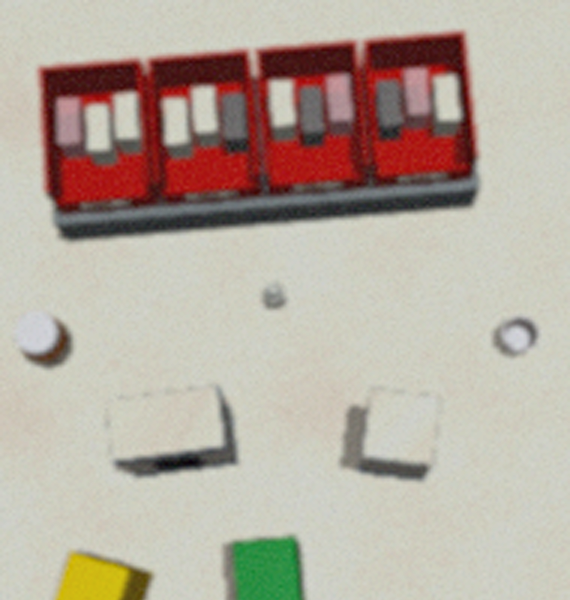

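The close crop confirms it: white box, dark opening on the robot side at crop (178,462). It is yawed about 6° and the rack about 3.6°. I'll move behind it with the fingers half closed, so they make two contacts.

Emit:
play_rows(dp=[[10.7,35.4,0],[10.7,35.4,0],[10.7,35.4,0],[10.7,35.4,0],[10.7,35.4,0],[10.7,35.4,0],[10.7,35.4,0],[10.7,35.4,0]], yaw=[-2,-2,-2,-2,-2,-2,-2,-1], gripper=0.43)

```text
t: 2.87
ee_pos: [312.2, -297.7, 222.9]
orientation: [3.137, 0.167, 0.001]
ft_force: [2.0, -0.3, 0.4]
width: 50.2
grasp_force: 0.0
```

Emit:
play_rows(dp=[[10.7,35.4,0],[10.7,35.4,0],[10.7,35.4,0],[10.7,35.4,0],[10.7,35.4,0],[10.7,35.4,0],[10.7,35.4,0],[10.7,35.4,0]], yaw=[0,0,0,0,0,0,0,0])

```text
t: 3.53
ee_pos: [398.0, -14.3, 223.1]
orientation: [3.137, 0.171, 0.002]
ft_force: [0.5, 0.1, 0.3]
width: 50.4
grasp_force: 0.0
```

Emit:
play_rows(dp=[[10.5,34.9,0],[10.5,34.9,0],[10.5,34.9,0],[10.5,34.9,0],[0,0,-23],[0,0,-23],[0,0,-22],[0,0,0]], yaw=[0,0,0,0,0,0,0,0])

```text
t: 4.2
ee_pos: [437.2, 123.3, 151.6]
orientation: [3.136, 0.172, -0.009]
ft_force: [-1.2, 0.1, -0.2]
width: 50.2
grasp_force: 0.0
```

```bash
python3 - <<'E'
from h import *
o=ctrl.get_obs(); print(o['ee_pos'],o['ft_force'])
p=viewer.get_image("top"); s=viewer.get_image("scene"); save(s,"s1"); w=cloud(p)
A=[]
for im in(p,s):
    a=cloud(im).reshape(-1,3); a=a[(abs(a[:,2]-170)<6)&(abs(a[:,0]-510)<50)&(abs(a[:,1]-132)<70)]
    r=cv2.minAreaRect(a[:,:2].astype(np.float32)); print(len(a),r)
    e,v=np.linalg.eigh(np.cov(a[:,:2].T)); print('pca',np.degrees(np.arctan(v[1,0]/v[0,0])),a.mean(0))
    
E
```

```text
[437.22938791 123.29506072 151.63134681] [-1.23293481  0.12647379 -0.21033361]
154 ((510.32110595703125, 131.96148681640625), (58.72915267944336, 109.53587341308594), 6.255227565765381)
pca -13.194848538228149 [521.40490604 104.32626154 169.70643321]
403 ((510.15985107421875, 132.300048828125), (64.15792083740234, 113.0086441040039), 6.645169258117676)
pca 5.778717874848367 [513.14008119 129.45569651 169.22098655]
```

Emit:
play_rows(dp=[[10,1.2,0],[10,1.2,0],[5,0.6,0],[5,0.6,0],[5,0.6,0],[4,0.4,0],[4,0.4,0],[4,0.4,0]], yaw=[0,0,0,0,0,0,0,0])

```text
t: 4.97
ee_pos: [487.0, 128.9, 154.7]
orientation: [3.137, 0.171, -0.0]
ft_force: [-1.7, 0.5, 0.8]
width: 50.1
grasp_force: 0.4
```

```bash
python3 - <<'E'
from h import *
s=viewer.get_image("scene"); save(s,"s2"); o=ctrl.get_obs(); print(o['ee_pos'],o['ft_force'])
a=cloud(s).reshape(-1,3); a=a[(a[:,2]>160)&(a[:,2]<195)&(abs(a[:,0]-525)<60)&(abs(a[:,1]-132)<75)]
print(len(a),a.mean(0),a.max(0))
b=cloud(s).reshape(-1,3); b=b[(b[:,2]>8)&(b[:,2]<20)&(abs(b[:,0]-530)<40)&(abs(b[:,1]-132)<75)]; print(len(b),np.percentile(b,95,0))
E
```

```text
[487.8677879  129.05050166 154.79310887] [ 0.07703652  0.39522697 -0.07867822]
650 [525.74344096 128.76676028 172.36623659] [566.44919669 193.87960307 194.93221109]
110 [546.22823446 182.87351487  19.61189261]
```

View pics/s2.png

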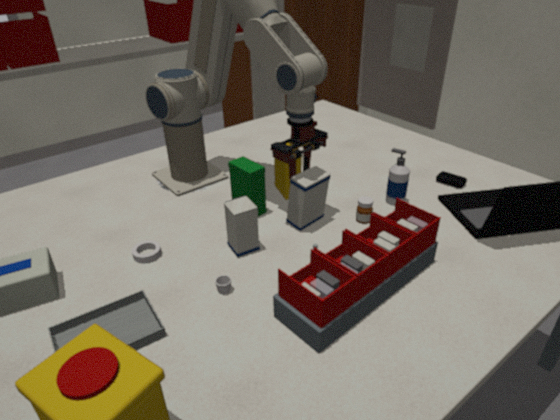

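The picture shows the fingers on the box (310,180) and the box starting to tip, with its bottom edge in place near (305,218). I'll keep pushing.

Emit:
play_rows(dp=[[4,0.4,0],[4,0.4,0],[4,0.4,0],[4,0.4,0],[4,0.4,0],[4,0.4,0],[4,0.4,0],[4,0.4,0]], yaw=[0,0,0,0,0,0,0,0])

```text
t: 5.68
ee_pos: [519.1, 132.1, 154.7]
orientation: [-3.137, -0.171, -0.0]
ft_force: [0.1, 0.6, 0.3]
width: 50.5
grasp_force: 0.0
```

```bash
cat > lay.py <<'E'
from h import *
o=ctrl.get_obs(); print(o['t'],o['ee_pos'],o['ft_force'])
for c in("scene","top"):
    s=viewer.get_image(c)
    a=cloud(s).reshape(-1,3); a=a[(a[:,0]>450)&(a[:,0]<745)&(abs(a[:,1]-150)<90)]
    print(c,'z hist',np.histogram(a[:,2],[8,20,52,68,90,120,150,180,220])[0])
    b=a[abs(a[:,2]-60)<6]
    if len(b)>50:print(np.round(b.mean(0),1),[np.round(x,1) for x in cv2.minAreaRect(b[:,:2].astype(np.float32))],b.min(0).round(),b.max(0).round())
E
python3 lay.py
```

```text
5.6833 [519.14436054 132.14474333 154.66061871] [0.11483162 0.56774757 0.268506  ]
scene z hist [ 83 260 127 188 275 281 712 195]
[547.3 108.   60.1] [array([553.1, 124.3]), array([126. ,  59.1]), np.float64(65.1)] [501.  77.  54.] [569. 193.  66.]
top z hist [17 69 36 27  7  5 54  1]
```

Emit:
play_rows(dp=[[5,0.5,0],[5,0.5,0],[0,0,0],[0,0,0],[0,0,0],[0,0,0],[0,0,0],[0,0,0]], yaw=[0,0,0,0,0,0,0,0])

```text
t: 6.45
ee_pos: [528.6, 133.1, 154.7]
orientation: [3.137, 0.171, -0.0]
ft_force: [0.2, 0.2, 1.0]
width: 49.8
grasp_force: 0.0
```

```bash
python3 lay.py
```

```text
6.45 [528.55526192 133.07992428 154.70715307] [0.23435229 0.17375002 1.00699776]
scene z hist [ 111  358 1210    0    0    0  106  178]
[624.9 144.6  59.8] [array([625.3, 146.2]), array([172.7, 116.6]), np.float64(5.4)] [538.  83.  54.] [711. 211.  65.]
top z hist [ 31  59 486  11   0   0   0   0]
[675.3 135.1  60. ] [array([676.7, 136.4]), array([235.9, 101.4]), np.float64(42.1)] [557.  90.  54.] [745. 239.  66.]
```

The box lies flat, centred near (625,146), about 37 mm short of the rack. I'll back off, turn to the rack's yaw and go down behind the near end.

Emit:
play_rows(dp=[[-20,-1,0],[-21,0,0],[0,0,-25],[0,0,-28],[0,0,-28],[0,0,-28],[0,0,-20],[0,0,0]], yaw=[-1,-1.5,0,0,0,0,0,0])

```text
t: 7.22
ee_pos: [485.1, 131.5, 22.4]
orientation: [3.139, 0.103, -0.01]
ft_force: [-1.1, -0.2, 0.3]
width: 49.8
grasp_force: 0.0
```

```bash
cat > fin.py <<'E'
from h import *
o=ctrl.get_obs(); print(o['t'],o['ee_pos'],o['orientation'],o['ft_force'])
nrm=np.array([1,.0636])/np.hypot(1,.0636); tan=np.array([-nrm[1],nrm[0]]); O=np.array([757.57,0])
s=viewer.get_image("top"); a=cloud(s).reshape(-1,3)
f=a[(a[:,2]>18)&(a[:,2]<60)&(a[:,0]>735)&(a[:,0]<785)&(a[:,1]<70)&(a[:,1]>-190)]; d=(f[:,:2]-O)@nrm
print('rack front check',len(f),np.median(d))
for c in("scene","top"):
    if c=="scene": s=viewer.get_image(c); a=cloud(s).reshape(-1,3)
    b=a[(abs(a[:,2]-60)<6)&(a[:,0]>520)&(a[:,0]<765)&(abs(a[:,1]-150)<85)]
    d=(b[:,:2]-O)@nrm; t=b[:,:2]@tan; 
    m=(d<-2)|(c=="scene"); print(c,len(b),[np.round(x,2) for x in cv2.minAreaRect(b[m,:2].astype(np.float32))])
    print('  far end by lateral strip (dist before rack):',[(int(k),np.round(np.percentile(d[(t>k-8)&(t<k+8)],[2,98]),1)) for k in range(110,231,20) if ((t>k-8)&(t<k+8)).sum()>20])
E
python3 fin.py
```

```text
7.2167 [485.11957924 131.47440658  22.42960843] [ 3.13862022  0.10264085 -0.00960249] [-1.14068816 -0.20661475  0.25844202]
rack front check 287 -0.11925183501493107
scene 1186 [array([626.23, 146.79]), array([172.77, 115.88]), np.float64(6.42)]
  far end by lateral strip (dist before rack): [(110, array([-199.9,  -38.9])), (130, array([-203.7,  -38.9])), (150, array([-205.1,  -40.3]))]
top 1186 [array([626.23, 146.79]), array([172.77, 115.88]), np.float64(6.42)]
  far end by lateral strip (dist before rack): [(110, array([-199.9,  -38.9])), (130, array([-203.7,  -38.9])), (150, array([-205.1,  -40.3]))]
```

Emit:
play_rows(dp=[[12,0.8,0],[12,0.8,0],[10,0.6,0],[5,0.3,0],[5,0.3,0],[5,0.3,0],[5,0.3,0],[5,0.3,0]], yaw=[0,0,0,0,0,0,0,0])

```text
t: 7.98
ee_pos: [546.3, 135.7, 25.7]
orientation: [3.14, 0.103, -0.002]
ft_force: [-3.5, -0.9, 3.1]
width: 50.2
grasp_force: 2.0
```

```bash
python3 fin.py
```

```text
7.9833 [546.34719567 135.74602017  25.71573829] [ 3.13972754e+00  1.02718089e-01 -1.81153977e-03] [-3.54422371 -0.89440157  3.06698879]
rack front check 308 -0.14561770034577373
scene 1102 [array([627.36, 144.08]), array([177.05, 115.16]), np.float64(4.2)]
  far end by lateral strip (dist before rack): [(110, array([-182.2,  -36.6])), (130, array([-204.2,  -38.3])), (150, array([-184.9,  -35.3]))]
top 1102 [array([627.36, 144.08]), array([177.05, 115.16]), np.float64(4.2)]
  far end by lateral strip (dist before rack): [(110, array([-182.2,  -36.6])), (130, array([-204.2,  -38.3])), (150, array([-184.9,  -35.3]))]
```

Emit:
play_rows(dp=[[4,0.25,0],[4,0.25,0],[4,0.25,0],[4,0.25,0],[4,0.25,0],[4,0.25,0],[3,0.2,0],[0,0,0]], yaw=[0,0,0,0,0,0,0,0])

```text
t: 8.75
ee_pos: [564.8, 136.5, 24.5]
orientation: [3.137, 0.102, -0.029]
ft_force: [-28.3, 0.8, 20.2]
width: 49.9
grasp_force: 14.1
```

```bash
sed -i 's/s=viewer.get_image("top"); a=/S=viewer.get_image("top"); A=a=cloud(S).reshape(-1,3); #/; s/if c=="scene": s/if c=="top": a=A\n    else: s/' fin.py; python3 fin.py
```

```text
8.75 [564.82528782 136.51408902  24.48587677] [ 3.13749429  0.10215622 -0.02926821] [-28.2675694    0.81086325  20.17880154]
rack front check 287 -0.10936338624034103
scene 978 [array([635.89, 143.4 ]), array([161.38, 114.53]), np.float64(2.88)]
  far end by lateral strip (dist before rack): [(110, array([-164. ,  -36.4])), (130, array([-188.1,  -35.9])), (150, array([-165. ,  -35.9]))]
top 690 [array([662.83, 144.73]), array([166.16, 110.44]), np.float64(3.56)]
  far end by lateral strip (dist before rack): [(110, array([-53.2,  -0.3])), (130, array([-55.5,   1.5])), (150, array([-58.1,   2.8]))]
```

```bash
python3 - <<'E'
from h import *
p=viewer.get_image("top");s=viewer.get_image("scene")
c1=cv2.resize(p["pixels"][130:270,160:300],(600,600),interpolation=cv2.INTER_CUBIC)
c2=cv2.resize(s["pixels"][130:290,250:450],(750,600),interpolation=cv2.INTER_CUBIC)
im=np.hstack([cv2.resize(c1,(380,380)),cv2.resize(c2,(420,380))]); im=np.clip(im*1.6,0,255).astype(np.uint8)
cv2.imwrite("pics/j.png",im[...,::-1])
nrm=np.array([1,.0636])/np.hypot(1,.0636); tan=np.array([-nrm[1],nrm[0]]); O=np.array([757.57,0])
for q in(p,s):
    a=cloud(q).reshape(-1,3); d=(a[:,:2]-O)@nrm; t=a[:,:2]@tan
    for k in (115,145,170,185):
        m=(abs(t-k)<12)&(a[:,2]>5)
        print(k,[(int(x),int(np.median(a[m&(abs(d-x)<4),2]))) for x in range(-220,12,8) if (m&(abs(d-x)<4)).sum()>3])
E
```

```text
115 [(-204, 369), (-196, 372), (-188, 375), (-180, 376), (-172, 376), (-164, 373), (-156, 370), (-148, 363), (-140, 354), (-52, 60), (-44, 60), (-36, 60), (-28, 60), (-20, 59), (-12, 60), (-4, 61), (4, 67)]
145 [(-220, 445), (-212, 434), (-204, 416), (-196, 412), (-188, 400), (-180, 391), (-172, 377), (-164, 375), (-156, 368), (-148, 360), (-140, 352), (-60, 61), (-52, 60), (-44, 59), (-36, 62), (-28, 60), (-20, 59), (-12, 61), (-4, 60), (4, 69)]
170 [(-156, 370), (-148, 358), (-4, 28), (4, 60)]
185 [(-44, 6), (-4, 27), (4, 62)]
115 [(-196, 372), (-188, 77), (-180, 84), (-172, 90), (-164, 160), (-156, 158), (-148, 253), (-140, 292), (-132, 62), (-124, 61), (-116, 61), (-108, 59), (-100, 60), (-92, 60), (-84, 61), (-76, 61), (-68, 60), (-60, 60), (-52, 60), (-44, 60), (-36, 60)]
145 [(-220, 414), (-212, 413), (-204, 407), (-196, 404), (-188, 395), (-180, 392), (-172, 375), (-164, 168), (-156, 223), (-148, 303), (-140, 334), (-132, 59), (-124, 59), (-116, 59), (-108, 59), (-100, 60), (-92, 60), (-84, 60), (-76, 60), (-68, 60), (-60, 59), (-52, 59), (-44, 58), (-36, 60)]
170 [(-188, 149), (-180, 146), (-172, 144), (-164, 146), (-156, 137), (-148, 139), (-140, 336)]
185 [(-188, 147), (-180, 146), (-172, 144), (-164, 146), (-156, 125), (-148, 130)]
```

View pics/j.png

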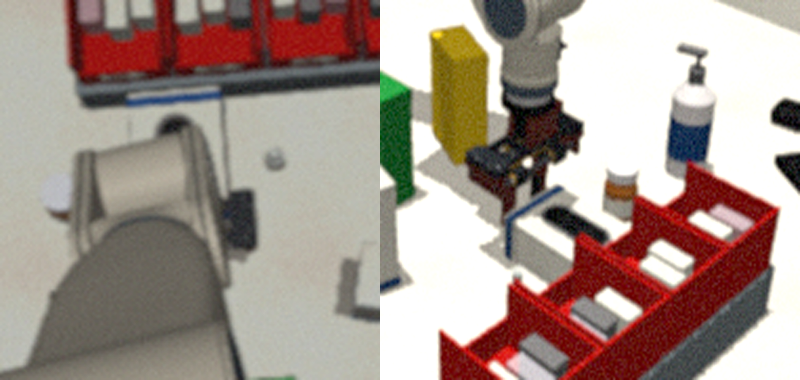

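The top view (left) shows the box's blue-banded end against the plinth at about (175,97), parallel to it. The scene view shows it flat with the dark opening up. The vial, jar and carton have not moved. I'll back off gently and check without the arm in the way.

Emit:
play_rows(dp=[[-4,-0.3,0],[-4,-0.3,0],[-5,-0.3,0],[-8,-0.5,0],[-15,-1,0],[-20,-1.3,0],[-20,-1.3,0],[0,0,30]], yaw=[0,0,0,0,0,0,0,0])

```text
t: 9.62
ee_pos: [490.5, 131.1, 51.8]
orientation: [3.137, 0.103, -0.018]
ft_force: [-1.2, 0.1, 0.0]
width: 50.1
grasp_force: 0.0
```

Emit:
play_rows(dp=[[0,0,35],[0,0,35],[0,0,35],[0,0,35],[0,0,35],[-10,-35,0],[-10,-35,0],[-10,-35,0]], yaw=[0,0,0,0,0,0,0,0])

```text
t: 10.28
ee_pos: [468.0, 26.8, 231.9]
orientation: [3.14, 0.106, 0.006]
ft_force: [0.1, -0.4, -0.2]
width: 49.8
grasp_force: 0.0
```

Emit:
play_rows(dp=[[-10,-35,0],[-10,-35,0],[-10,-35,0],[-10,-35,0],[-10,-35,0],[-10,-35,0],[-10,-35,0],[0,0,0]], yaw=[0,0,0,0,0,0,0,0])

```text
t: 10.95
ee_pos: [396.8, -222.5, 231.3]
orientation: [3.137, 0.095, 0.003]
ft_force: [-0.2, -0.5, 0.0]
width: 49.9
grasp_force: 0.0
```

```bash
python3 - <<'E'
from h import *
print(ctrl.get_obs()['ee_pos'],ctrl.get_obs()['ft_force'])
p=viewer.get_image("top"); save(p,"end"); a=cloud(p)
nrm=np.array([1,.0636])/np.hypot(1,.0636); tan=np.array([-nrm[1],nrm[0]]); O=np.array([757.57,0])
f=a.reshape(-1,3); d=(f[:,:2]-O)@nrm; t=f[:,:2]@tan
m=(abs(f[:,2]-60)<5)&(d<-5)&(d>-200)&(t>40)&(t<200)
print(m.sum(),cv2.minAreaRect(np.c_[d,t][m].astype(np.float32)))
# floor visible in the gap? brightness/depth just before the rack
g=(d>-12)&(d<-1)&(t>55)&(t<150); print('low points in gap',(f[g,2]<45).sum(),'of',g.sum())
for k in range(45,155,12):
    q=(abs(t-k)<6)&(d<-4)&(d>-200)&(abs(f[:,2]-60)<6); print(k,d[q].min().round(1) if q.any() else None,end=' ')
for n,b in dict(carton=(280,330,205,260,140,160),vial=(252,270,180,196,8,80),pill=(172,196,192,213,20,100),cup=(333,352,193,210,10,60)).items():
    u0,u1,v0,v1,l,h=b; c=a[v0:v1,u0:u1].reshape(-1,3); c=c[(c[:,2]>l)&(c[:,2]<h)]; print(n,np.round(cv2.minAreaRect(c[:,:2].astype(np.float32))[0],1) if len(c)>3 else c)
c=cv2.resize(p["pixels"][90:320,160:360],None,fx=2.6,fy=2.6,interpolation=cv2.INTER_CUBIC)
cv2.imwrite("pics/endc.png",np.clip(c*1.6,0,255).astype(np.uint8)[...,::-1])
E
```

```text
[ 396.78635485 -222.52018409  231.26572996] [-0.18609419 -0.48013299  0.02221418]
1562 ((-87.93592834472656, 102.33978271484375), (110.43077850341797, 165.94493103027344), 89.73709106445312)
low points in gap 0 of 94
45 -170.9 57 -170.5 69 -170.3 81 -170.7 93 -170.2 105 -170.9 117 -169.2 129 -170.3 141 -170.3 153 -169.6 carton [502.9 -96.9]
vial [672.1  30.1]
pill [621.7 280.5]
cup [ 617.  -234.8]
```

View pics/endc.png

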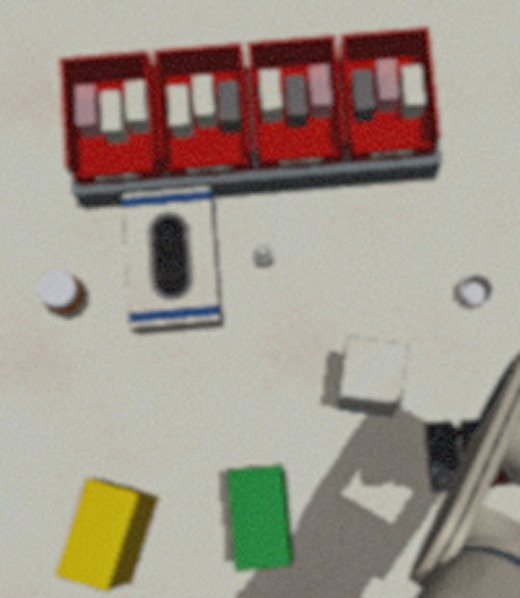

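The picture shows the box flat with its opening up at (170,255) and its far end flush and square on the plinth at (168,190). The near end lies 170 mm from the rack plane across its whole width, the angle error is about 0.3° and there is no visible gap. The bystanders are where they were and the robot touches nothing.

```bash
python3 -c "
from h import *
print(ticket.close_job())"
```

```text
the job is handed in; nothing more can be done
None
```

The glove box was pushed over and now lies flat with its opening up, its far end flush and square against the rack. The carton, vial, pill jar and medicine cup measured unmoved, and the job is handed in.

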